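Seat a casting on two dowels and an end stop

ROBOT

A 6-joint arm with a two-finger parallel gripper is mounted at the origin on the work surface. World frame = base frame: x ahead of the robot, y to its left, z up, the work surface at z = 0. Lengths are in m, angles in rad, forces in N, time in s.
With the tool pointing down it reaches from about 0.375 to 0.975 m from the base axis. Payload 3.8 kg.
Tool frame: the origin (TCP) lies at the very end of the fingers, on their centre line; the grasp point (between the pads) lies 19 mm behind it; z points along the fingers, y is the line along which they close (so a half turn about z gives the same grasp; the last joint's range is limited). The gripper opens to 85 mm and grips with 20 to 120 N. Pads are 22 mm wide; open, the fingers measure 114 mm over their backs; the gripper's body (76 mm by 85 mm) begins 54 mm behind the grasp point. The pads swing forward as they close: fully open they stand 13 mm farther back than shut.
Start: joints at [1.131, 0.264, 1.604, -0, 1.274, -0.037], TCP at [0.265, 0.621, 0.231] pointing down, gripper open.
Joint ranges: [-2.63, 2.63], [-0.94, 2.18], [0.31, 2.57], [-1.31, 4.45], [0, 2.66], [-2.55, 2.55]. Speed limits (rad/s): [2.57, 2.57, 3.14, 3.14, 3.14, 3.14].

INTERFACE

Orientations are given as a rotation vector (axis times angle).
In Python, from workcell import monitor, viewer, job gives the robot as it stands. The module is installed in compiled form; this text tells all that it offers.
- The arm moves only by the tool step_arm, never from a script. Its argument "series" is one flat list of numbers, 4 for each row, row after row: the shift along the tool's x, y, z in m, then the turn about the tool's z in rad. A call has 1 to 8 rows; each row is the pose to reach, as a shift and turn from the pose commanded when the call began, along the tool's axes at that moment; what a row does not reach only later rows make up. A row lasts 1/8 s, in which the tool goes at most 62.5 mm and 10.7 degrees, less where a joint would pass 70% of its speed; a pose out of reach is approached as far as the arm can. A call with a gripper value outside its range is refused whole. "gripper" is the opening, from 0 (shut) to 1 (fully open), set as the call begins (left out, the last holds). The fingers move at their own pace and stop on an object; "newtons" is the grip in N (left out, the last holds). Time passes only in rows, so rows that repeat a pose let the fingers close. It gives the time, the measured TCP pose, the force, the opening and the grip force at its end, in the units of the state.
- monitor.read_state(): the state, without advancing time (a new reading comes with each control period).
- viewer.read_camera(name): name is "side" or "top" or "wrist"; returns a dict with "image" (384x512x3 uint8, red, green, blue), "intrinsics" (3x3 intrinsics, pixels), "distortion" ([k1, k2, p1, p2, k3] as OpenCV has them; the pictures are not rectified), "T" (4x4, takes a point from camera to world coordinates); the wrist camera has in their place "hand_eye" (4x4, takes a point from camera to tool coordinates, whose origin is the TCP and whose axes are the flange's). Camera axes: x right, y up, looking along -z (the intrinsics and any distortion apply to the point x, -y, -z); pixel columns grow to the right and rows downward; lengths in m; the calibration is good to about 2 mm. A picture is of the moment at which its call begins: read the wrist's pose just before it. There is no depth.
- job.finish_job(): hands the job in; it is judged then, once.
Trained networks look in a picture, given as the dict that the camera call returned (one of the last four; its "shot" number tells which), for a name from the list of things; names that differ only in an ending like _2 or _b are one class to them, and where a whole thing is asked for, a point or a joint stands for the part that bears it (a point fixed in the world has none). Each returns a list of dicts, best first, with "score" (0 to 1); they miss things now and then, are a little off and sometimes report something else, mostly with a low value. They report only what shows in the picture. A call takes as long as a camera call. They do not tell look-alikes from the thing itself.
- viewer.boxes_of(picture, label): "extent" ([centre column, centre row, width, height] in pixels, round what is visible of it).
- viewer.spot_point(picture, label): "point" ([column, row] in pixels: a listed point, or the origin of a listed thing).
The state is a dict: "time": time; "q": joint angles; "joint_vel": joint speeds; "joint_torque": joint torques, N m; "tool_pos": TCP position; "tcp_rot": TCP orientation; "wrist_force": force on the tool from outside, world axes, zero at the start; "torque": the same for the moment, N m; "width": opening from 0.0 (shut) to 1.0 (fully open); "grip_force": force on a finger pad.
Only numpy, scipy, OpenCV 4.12 (cv2) and the standard library are available. Lean on these libraries where they do the work, as an engineer would, in place of code of your own. Each camera call takes 0.05 s, during which the arm holds its last target. There are 200 camera calls.

TASK

Put the green casting flat on the steel fixture bed with a long side towards the two brass dowels, and slide it home against both dowels and the blue end stop. Press it gently but steadily for about a second, so that it bears on both dowels and the stop at the same time with at least 2 N on each, and never with more than 15 N on any of them. Then let go of it, fully seated, and leave the other parts on the bench alone.

Things in the scene. Friction and masses are not known exactly. Their poses are not given: they have to be found in the camera images.
- casting_centre (a point): Centre of the casting's flange, half-way up (10 mm above its underside); z up. The casting (0.55 to 0.8 kg, loose, starts on the bench) is a green flange 80 mm along its x, 140 mm along its y, 20 mm thick, with a round bare-metal boss in its middle, 40 mm diameter, rising 34 mm above the flange, to grip or push it by. Half a turn about z makes no difference.
- casting: The same casting, origin at the centre of its underside, same axes.
- fixture: Fixed steel bed, 200 mm along its x, 250 mm along its y; origin at the centre of its underside, z up, top at 20 mm. Dowels near its +x edge, end stop towards +y, otherwise free. Fully home, the casting's centre is 19 mm along +x from this origin and 82 mm along -y from the end stop's origin, its long sides along the fixture's y. Faces oiled: the casting slides on the bed at 1 to 3 N.
- dowel_a: Rigid brass dowel, 12 mm diameter, standing 28 mm above the bed. Origin on its axis at the bed's top; in the fixture's frame at x = 65 mm, y = +62 mm.
- dowel_b: Second dowel, like the first, in the fixture's frame at x = 65 mm, y = -42 mm. The casting's long side bears on the -x sides of both dowels.
- end_stop: Blue rigid stop block fixed on the bed, 44 mm along x, 24 mm along y, 30 mm high, origin at the centre of its underside on the bed's top, axes as the fixture's; in the fixture's frame at x = 19 mm, y = 87 to 103 mm, set differently each time. Its -y face (12 mm from its origin) is the face that the casting's short end bears on.
- sleeve: Bystander: upright steel sleeve, 64 mm diameter, 90 mm high, loose. Origin at the centre of its underside.
- pipe_flange: Bystander: flat dark steel ring, 110 mm diameter, 18 mm high, loose. Origin at the centre of its underside.
- timber: Bystander: piece of light timber, 70 x 160 x 45 mm, loose. Origin at the centre of its underside.
There are look-alikes about, which are no part of the job. Several things look just like the casting: the one meant starts farthest to the robot's left.

How it is judged:
By the outcome, as a careful person would: the job done as asked, in the order asked, and still so for the second after the job is handed in, with the robot touching nothing.
It also fails if it takes over 72 s, if anything falls off the work surface, if the arm or the gripper's body presses on something with over 40 N, if the wrist force passes 120 N, or if a joint passes its speed limit or range.

## Working session

There is one attempt and no reset: what is moved stays moved. The work goes in short steps, Python scripts to look and compute and a tool call to move; the robot and the scene stay as the last step left them, time stands still between calls to the robot, and variables do not carry over. Pictures are saved under pics/ and viewed, at most 10 in all, crops included, and the job is handed in when it is done.

Besides the shell and the picture viewer there is one more tool, called as name(argument=value, ...), one argument or row to a line, values as JSON. step_arm: Moves the arm, as the interface text tells. Its arguments: {"type":"object","properties":{"series":{"type":"array"},"gripper":{"type":"number"},"newtons":{"type":"number"}},"required":["series"]}

```bash
mkdir -p pics
cat > h.py <<'E'
import numpy as np, cv2
from scipy.spatial.transform import Rotation as R
from workcell import monitor, viewer, job
def T_of(p):
    if "T" in p and p["T"] is not None: return np.array(p["T"])
    s=p["state"]; T=np.eye(4); T[:3,:3]=R.from_rotvec(s["tcp_rot"]).as_matrix(); T[:3,3]=s["tool_pos"]
    return T@np.array(p["hand_eye"])
def cam(n):
    s=monitor.read_state(); p=viewer.read_camera(n)
    q=dict(p); q["state"]=s
    return p,q
def ray(q,uv):
    T=T_of(q); n=cv2.undistortPoints(np.array([[uv]],float),np.array(q["intrinsics"],float),np.array(q["distortion"],float))[0,0]
    d=T[:3,:3]@np.array([n[0],-n[1],-1]); return T[:3,3],d
def onz(q,uv,z):
    o,d=ray(q,uv); return o+d*(z-o[2])/d[2]
def proj(q,P):
    T=T_of(q); c=(np.atleast_2d(P)-T[:3,3])@T[:3,:3]; c=c*[1,-1,-1]
    return cv2.projectPoints(c,np.zeros(3),np.zeros(3),np.array(q["intrinsics"],float),np.array(q["distortion"],float))[0][:,0]
def save(q,n): cv2.imwrite("pics/"+n,q["image"][:,:,::-1])
E
python3 - <<'E'
from h import *
np.set_printoptions(precision=3,suppress=True)
Z=dict(casting_centre=.01,casting=0,dowel_a=.02,end_stop=.02,fixture=0,sleeve=0,pipe_flange=0,timber=0)
ims=[]
for c in ["top","side"]:
    p,q=cam(c); ims.append(q["image"]); print(c,T_of(q)[:3,3])
    for l,z in Z.items():
        for r in viewer.spot_point(p,l): print(l,np.round(r["point"],1),round(r["score"],2),onz(q,r["point"],z)[:2])
im=np.hstack(ims); cv2.imwrite("pics/a.png",cv2.resize(im,(800,300),interpolation=cv2.INTER_AREA)[:,:,::-1])
E
```

```text
top [ 0.387 -0.103  1.242]
casting_centre [352.8 130.1] 0.88 [ 0.72  -0.429]
casting_centre [288.3 178. ] 0.61 [ 0.555 -0.205]
casting_centre [310.3 232. ] 0.61 [ 0.373 -0.275]
casting_centre [380.6 257. ] 0.55 [ 0.29  -0.506]
casting [308.6 229.9] 0.93 [ 0.38  -0.271]
casting [381.5 258.1] 0.73 [ 0.285 -0.512]
casting [348.9 128.2] 0.65 [ 0.73  -0.418]
casting [286.3 176.4] 0.58 [ 0.562 -0.199]
end_stop [139.6 191.1] 0.53 [0.513 0.298]
fixture [169.1 186.4] 0.79 [0.53  0.203]
sleeve [180.9 119.3] 0.92 [0.767 0.167]
pipe_flange [227.8 111.2] 0.56 [0.794 0.003]
timber [284.9 112.6] 0.56 [ 0.788 -0.197]
side [0.492 0.58  0.845]
casting_centre [333.  117.6] 0.72 [ 0.265 -0.505]
casting_centre [211.8 125.3] 0.66 [ 0.718 -0.423]
casting_centre [251.6 174.8] 0.58 [ 0.552 -0.186]
casting_centre [306.3 160. ] 0.57 [ 0.373 -0.267]
casting [250.9 172.4] 0.96 [ 0.556 -0.206]
casting [331.2 121.2] 0.92 [ 0.271 -0.495]
casting [211.3 128.3] 0.79 [ 0.719 -0.418]
casting [306.7 161.6] 0.75 [ 0.371 -0.27 ]
dowel_a [227.4 316.4] 0.51 [0.574 0.283]
dowel_a [223.  278.3] 0.46 [0.597 0.186]
fixture [250.4 293.1] 0.7 [0.525 0.212]
sleeve [156.9 271.3] 0.66 [0.777 0.17 ]
pipe_flange [165.3 222. ] 0.59 [0.791 0.011]
timber [187.  167.4] 0.56 [ 0.77  -0.213]
timber [224.3 280. ] 0.46 [0.595 0.181]
```

View pics/a.png

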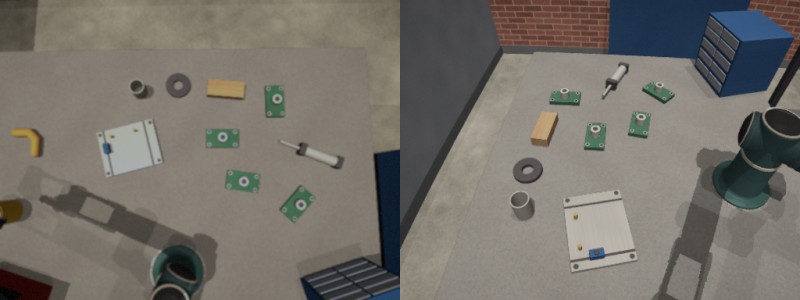

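Top view (in the 800-px picture): the castings are at (222,138), (242,181), (275,101) and (297,204). The leftmost for the robot, with the largest y, is (222,138), i.e. world (0.555, -0.20). The fixture is at (129,148), with the blue stop towards image left and the dowels on its far edge. I'll check the choice in a close crop.

Run:
```python
from h import *
np.set_printoptions(precision=4,suppress=True)
p,q=cam("top"); im=q["image"]
hsv=cv2.cvtColor(im,cv2.COLOR_RGB2HSV)
m=cv2.inRange(hsv,(60,80,30),(95,255,255)); 
m[:140]=0;m[215:]=0;m[:,:255]=0;m[:,320:]=0
n,l,st,ce=cv2.connectedComponentsWithStats(m); i=1+np.argmax(st[1:,4]); print(st[i],ce[i])
c=max(cv2.findContours((l==i).astype(np.uint8),0,2)[0],key=len)[:,0]
W=np.array([onz(q,x,.02)[:2] for x in c],np.float32); print(cv2.minAreaRect(W))
cv2.imwrite("pics/b.png",cv2.resize(im[130:230,90:330],(800,333),interpolation=cv2.INTER_CUBIC)[:,:,::-1])
s=monitor.read_state(); print(s); print(R.from_rotvec(s["tcp_rot"]).as_matrix())
p,q=cam("wrist"); print(q["hand_eye"],q["intrinsics"])
```

```text
[265 166  39  22 509] [283.7642 176.9745]
((0.5592933297157288, -0.18945220112800598), (0.12817740440368652, 0.07148168981075287), 89.59530639648438)
{'time': 0.95, 'q': array([ 1.1311,  0.2639,  1.604 ,  0.    ,  1.2737, -0.0369]), 'joint_vel': array([-0.0023,  0.0004, -0.0007,  0.    ,  0.0006, -0.0005]), 'joint_torque': array([ -0.    , -51.5061, -36.7737,  -0.0001,   0.0004,  -0.    ]), 'tool_pos': array([0.2646, 0.621 , 0.2313]), 'tcp_rot': array([-0.6284, -3.0781,  0.    ]), 'wrist_force': array([-0.2858, -0.0028,  0.6907]), 'torque': array([-0.0183, -0.0057,  0.0174]), 'grip_force': 0.0, 'width': 0.9976285624728357}
[[-0.92   0.392 -0.   ]
 [ 0.392  0.92  -0.   ]
 [ 0.    -0.    -1.   ]]
[[-0.0001  0.9587  0.2843  0.0721]
 [ 1.     -0.0001  0.0006 -0.0011]
 [ 0.0006  0.2843 -0.9587 -0.142 ]
 [ 0.      0.      0.      1.    ]] [[294.7532   0.     253.5531]
 [  0.     294.7532 190.9002]
 [  0.       0.       1.    ]]
```

View pics/b.png

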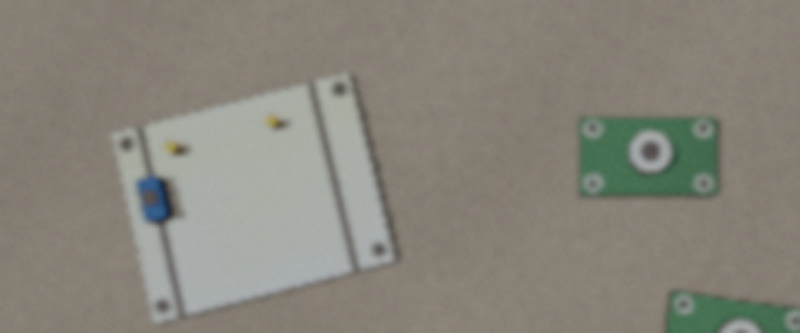

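The crop shows the chosen casting at crop (650,155), long side along world y, nothing closer to the left. The dowels are at (173,148) and (272,121), the stop at (153,198). I'll go past the fixture first and look there with the wrist camera.

step_arm(
  series=[-0.05,-0.036,0.005,0.117,-0.1,-0.072,0.01,0.235,-0.15,-0.108,0.015,0.352,-0.2,-0.144,0.02,0.47,-0.25,-0.18,0.025,0.587,-0.3,-0.215,0.03,0.705,-0.35,-0.251,0.035,0.822,-0.4,-0.287,0.04,0.94],
  gripper=1,
)

```text
time: 2.0
tool_pos: [0.5211, 0.1984, 0.1916]
tcp_rot: [1.959, 2.456, 0.002]
wrist_force: [0.8, 0.9, -0.3]
width: 0.999
grip_force: 0.0
```

step_arm(
  series=[0,0,0,0,0,0,0,0],
)

```text
time: 2.25
tool_pos: [0.52, 0.2002, 0.1913]
tcp_rot: [-1.955, -2.459, -0.0]
wrist_force: [-0.3, 1.3, -0.2]
width: 1.0
grip_force: 0.0
```

Run:
```python
from h import *
np.set_printoptions(precision=4,suppress=True)
p,q=cam("wrist"); s=q["state"]; print(s["tool_pos"],R.from_rotvec(s["tcp_rot"]).as_matrix()[:2,:2])
for l,z in dict(dowel_a=.02,end_stop=.02,fixture=0).items():
    for r in viewer.spot_point(p,l): print(l,np.round(r["point"],1),round(r["score"],2),onz(q,r["point"],z)[:2])
import pickle; pickle.dump(q,open("fix.pkl","wb"))
cv2.imwrite("pics/c.png",cv2.resize(q["image"],(800,600),interpolation=cv2.INTER_CUBIC)[:,:,::-1])
```

```text
[0.52   0.2002 0.1913] [[-0.2255  0.9742]
 [ 0.9742  0.2255]]
dowel_a [312.9 201. ] 0.73 [0.5917 0.1825]
dowel_a [318.6 103.7] 0.7 [0.568  0.2843]
end_stop [273.1  72.9] 0.93 [0.5157 0.3022]
fixture [253.1 164.3] 0.84 [0.5179 0.2041]
```

View pics/c.png

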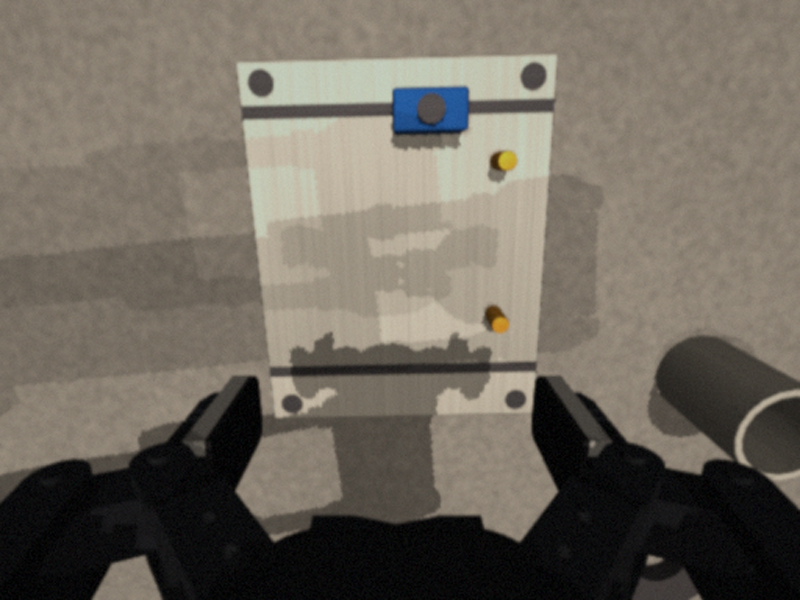

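The wrist picture shows the bed (corners (238,63), (556,55), (532,414), (274,417)), the dowel tops at (507,160) and (500,324), the stop's top (393..468, 88..132), and the sleeve lower right. I'll fit the fixture pose and work out the move to the casting.

Run:
```python
from h import *; import pickle
from scipy.optimize import least_squares
np.set_printoptions(precision=4,suppress=True)
q=pickle.load(open("fix.pkl","rb"))
P=[(-.1,.125,.02),(.1,.125,.02),(.1,-.125,.02),(-.1,-.125,.02),(.065,.062,.048),(.065,-.042,.048)]
S=[(-.003,.012,.05),(.041,.012,.05),(.041,-.012,.05),(-.003,-.012,.05)]
uv=np.array([(238,63),(556,55),(532,414),(274,417),(507,160),(500,324),(393,88),(468,87),(468,132),(393,132)])/1.5625
def W(x):
    A=np.array(P+[(a,b+x[3],c) for a,b,c in S]); c,s=np.cos(x[2]),np.sin(x[2])
    return np.c_[A[:,0]*c-A[:,1]*s+x[0],A[:,0]*s+A[:,1]*c+x[1],A[:,2]]
r=least_squares(lambda x:(proj(q,W(x))-uv).ravel(),[.52,.2,.22,.095])
print(r.x,r.fun.reshape(-1,2))
x,y,t,ys=r.x; h=np.array([.019,ys-.082]); c,s=np.cos(t),np.sin(t)
print("home",x+h[0]*c-h[1]*s,y+h[0]*s+h[1]*c,np.degrees(t))
s=q["state"];M=R.from_rotvec(s["tcp_rot"]).as_matrix()
print("to casting",M.T@(np.array([.558,-.20,.19])-s["tool_pos"]))
```

```text
[0.5201 0.2086 0.2483 0.0911] [[-2.6967 -1.4968]
 [ 2.004  -1.225 ]
 [ 0.8046  0.4393]
 [-0.6138  1.5543]
 [ 0.4456  0.8786]
 [ 0.0962  1.421 ]
 [-0.9262  0.0941]
 [ 0.9164 -0.3976]
 [ 0.281  -0.3488]
 [-0.2973  0.7251]]
home 0.536246899888548 0.22206901306159987 14.224247587055961
to casting [-0.3984 -0.0532  0.0011]
```

step_arm(
  series=[-0.058,-0.008,0,0.033,-0.116,-0.016,0,0.066,-0.174,-0.023,0,0.1,-0.232,-0.031,0,0.133,-0.29,-0.039,0,0.166,-0.346,-0.046,0,0.2,-0.4,-0.053,0,0.227,-0.4,-0.053,0,0.227],
)

```text
time: 3.45
tool_pos: [0.5595, -0.2039, 0.1915]
tcp_rot: [2.222, 2.219, -0.0]
wrist_force: [-0.1, 0.4, 0.8]
width: 1.001
grip_force: 0.0
```

step_arm(
  series=[0,0,0,0],
)

```text
time: 3.58
tool_pos: [0.5589, -0.2003, 0.1911]
tcp_rot: [-2.219, -2.223, -0.0]
wrist_force: [-0.3, 0.7, 0.0]
width: 0.998
grip_force: 0.0
```

Run:
```python
from h import *
np.set_printoptions(precision=4,suppress=True)
p,q=cam("wrist"); s=q["state"]; M=R.from_rotvec(s["tcp_rot"]).as_matrix(); print(s["tool_pos"],M[:2,:2])
for r in viewer.spot_point(p,"casting_centre"): print(np.round(r["point"],1),round(r["score"],2),onz(q,r["point"],.01)[:2])
hsv=cv2.cvtColor(q["image"],cv2.COLOR_RGB2HSV)
m=cv2.inRange(hsv,(55,70,25),(95,255,255))
n,l,st,ce=cv2.connectedComponentsWithStats(m); i=1+np.argmax(st[1:,4]); print(st[i])
c=max(cv2.findContours((l==i).astype(np.uint8),0,2)[0],key=len)[:,0]
W=np.array([onz(q,x,.02)[:2] for x in c],np.float32); r=cv2.minAreaRect(W); print(r)
print("tool delta",M.T@(np.r_[r[0],.024]-s["tool_pos"]))
cv2.imwrite("pics/d.png",q["image"][:,:,::-1])
```

```text
[ 0.5589 -0.2003  0.1911] [[-0.0019  1.    ]
 [ 1.      0.0019]]
[ 55.2 380.7] 0.98 [ 0.2781 -0.5059]
[253.  161.3] 0.92 [ 0.5579 -0.1906]
[100.7 234.5] 0.79 [ 0.3758 -0.2796]
[ 216   97   77  127 6754]
((0.5586755275726318, -0.19167469441890717), (0.1377217173576355, 0.0782056674361229), 89.59823608398438)
tool delta [ 0.0085 -0.0002  0.1671]
```

View pics/d.png

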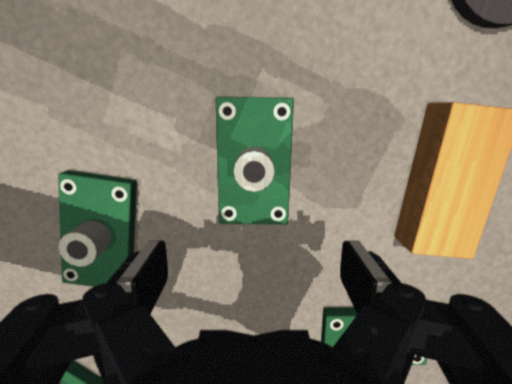

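The picture shows the casting with boss at (254,172), flange x 216..293, aligned with the tool; the network and outline agree: centre (0.5585, -0.191). I'll descend over the boss and grip.

step_arm(
  series=[0.004,0,0.055,0,0.0085,0,0.105,0,0.0085,0,0.14,0,0.0085,0,0.16,0,0.0085,0,0.17,0,0.0085,0,0.17,0],
)

```text
time: 4.42
tool_pos: [0.5593, -0.1928, 0.0216]
tcp_rot: [2.219, 2.223, 0.0]
wrist_force: [-0.2, 0.5, 0.9]
width: 1.002
grip_force: 0.0
```

step_arm(
  series=[0,0,0,0,0,0,0,0,0,0,0,0,0,0,0,0,0,0,0,0,0,0,0,0],
  gripper=0,
  newtons=50,
)

```text
time: 5.18
tool_pos: [0.5597, -0.1935, 0.0226]
tcp_rot: [2.219, 2.221, 0.001]
wrist_force: [-1.9, 0.1, 6.4]
width: 0.455
grip_force: 51.3
```

step_arm(
  series=[0,0,-0.03,0,0.01,0,-0.07,0,0.05,-0.004,-0.08,-0.03,0.1,-0.009,-0.08,-0.06,0.15,-0.014,-0.08,-0.09,0.2,-0.018,-0.08,-0.12,0.25,-0.023,-0.08,-0.155,0.3,-0.028,-0.08,-0.19],
)

```text
time: 6.18
tool_pos: [0.5287, 0.1082, 0.0997]
tcp_rot: [-1.997, -2.423, 0.003]
wrist_force: [0.9, -0.6, -5.6]
width: 0.457
grip_force: 52.4
```

step_arm(
  series=[0.043,-0.012,0,-0.028,0.08,-0.023,0,-0.056,0.0885,-0.0255,0,-0.056,0.0885,-0.0255,0,-0.056],
)

```text
time: 6.68
tool_pos: [0.4876, 0.1889, 0.1002]
tcp_rot: [-1.929, -2.479, 0.003]
wrist_force: [-1.2, -0.8, -5.9]
width: 0.454
grip_force: 52.2
```

Run:
```python
from h import *
np.set_printoptions(precision=4,suppress=True)
ims=[]
for c in ("wrist","side"):
    p,q=cam(c); im=q["image"]
    if c=="wrist":
        s=q["state"]; M=R.from_rotvec(s["tcp_rot"]).as_matrix(); print(s["tool_pos"],M[:2,:2],s["wrist_force"])
        for l,z in dict(dowel_a=.02,end_stop=.02,casting_centre=s["tool_pos"][2]-.012).items():
            for r in viewer.spot_point(p,l): print(l,np.round(r["point"],1),round(r["score"],2),onz(q,r["point"],z)[:2])
    else: im=cv2.resize(im[190:370,130:370],(512,384))
    ims.append(im)
cv2.imwrite("pics/e.png",cv2.resize(np.hstack(ims),(800,300),interpolation=cv2.INTER_AREA)[:,:,::-1])
```

```text
[0.4876 0.1889 0.1002] [[-0.2458  0.9693]
 [ 0.9693  0.2458]] [-1.1889 -0.776  -5.9184]
dowel_a [394.9  99.8] 0.87 [0.5674 0.2853]
dowel_a [374.8 232.3] 0.62 [0.5907 0.184 ]
end_stop [332.4  55.9] 0.98 [0.5146 0.3018]
casting_centre [251.5 230.1] 0.85 [0.4854 0.1908]
```

View pics/e.png

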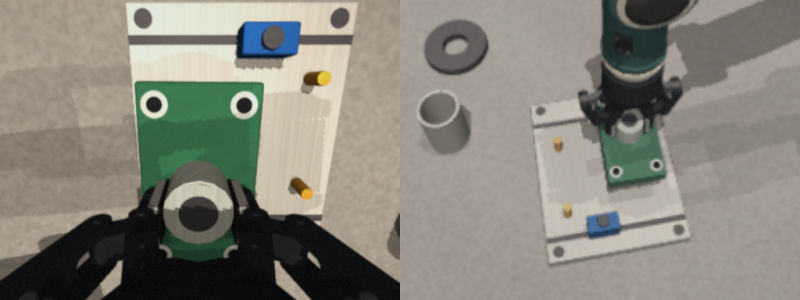

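Left: casting held level at (200,160), stop at (270,38), dowels at (318,78) and (301,188); the casting is parallel to the bed's edges. My last shift was along the turned tool axes, so it is 35 mm short along fixture x. I'll correct that and lower.

step_arm(
  series=[0.001,0.018,0,0,0.002,0.036,0.015,0,0.002,0.037,0.035,0,0.002,0.037,0.05,0,0.002,0.037,0.056,0,0.002,0.037,0.056,0,0.002,0.037,0.056,0],
)

```text
time: 7.8
tool_pos: [0.5248, 0.2003, 0.0461]
tcp_rot: [1.93, 2.478, 0.002]
wrist_force: [-0.2, 0.1, -5.5]
width: 0.451
grip_force: 52.3
```

step_arm(
  series=[0,0,0.001,0,0,0,0.002,0],
)

```text
time: 8.05
tool_pos: [0.5245, 0.2002, 0.0438]
tcp_rot: [1.93, 2.478, 0.001]
wrist_force: [0.2, -0.2, -4.6]
width: 0.454
grip_force: 52.3
```

step_arm(
  series=[0,0,0.0005,0,0,0,0.001,0,0,0,0.001,0],
)

```text
time: 8.43
tool_pos: [0.5244, 0.2002, 0.0427]
tcp_rot: [1.931, 2.478, 0.001]
wrist_force: [-1.3, -0.4, -1.9]
width: 0.452
grip_force: 52.7
```

step_arm(
  series=[0,0,0.0005,0,0,0,0.001,0,0,0,0.001,0],
)

```text
time: 8.8
tool_pos: [0.5249, 0.2003, 0.0426]
tcp_rot: [1.93, 2.478, 0.002]
wrist_force: [-2.6, -1.1, 5.1]
width: 0.453
grip_force: 53.3
```

Seated on the bed. I'll ease the down load, soften the grip and slide towards the dowels.

step_arm(
  series=[0,0.002,-0.001,0,0,0.004,-0.001,0,0,0.006,-0.001,0,0,0.008,-0.001,0,0,0.01,-0.001,0,0,0.012,-0.001,0,0,0.012,-0.001,0],
  newtons=30,
)

```text
time: 9.68
tool_pos: [0.5364, 0.2032, 0.0427]
tcp_rot: [1.93, 2.478, 0.001]
wrist_force: [-1.3, -0.4, 5.4]
width: 0.457
grip_force: 53.2
```

step_arm(
  series=[0.002,0,0,0,0.004,0,0,0,0.006,0,0,0,0.008,0,0,0,0.01,0,0,0,0.012,0,0,0,0.012,0,0,0],
)

```text
time: 10.55
tool_pos: [0.5332, 0.215, 0.0426]
tcp_rot: [1.93, 2.478, 0.002]
wrist_force: [1.1, -2.3, 5.1]
width: 0.454
grip_force: 53.3
```

step_arm(
  series=[0,0.001,-0.0005,0,0,0.002,-0.001,0,0,0.002,-0.001,0],
  gripper=0,
  newtons=30,
)

```text
time: 10.92
tool_pos: [0.534, 0.2152, 0.0427]
tcp_rot: [-1.93, -2.477, 0.001]
wrist_force: [-2.0, -0.2, 1.8]
width: 0.45
grip_force: 53.2
```

step_arm(
  series=[0,0.0005,0,0,0,0.001,0,0,0,0.001,0,0],
)

```text
time: 11.3
tool_pos: [0.5354, 0.2153, 0.0427]
tcp_rot: [-1.931, -2.478, 0.001]
wrist_force: [-0.9, 0.7, -3.6]
width: 0.453
grip_force: 52.7
```

step_arm(
  series=[0.001,0,0,0,0.002,0,0,0,0.003,0,0,0,0.004,0,0,0,0.004,0,0,0],
)

```text
time: 11.92
tool_pos: [0.5343, 0.2192, 0.0429]
tcp_rot: [-1.93, -2.478, 0.001]
wrist_force: [-0.4, -0.3, -6.1]
width: 0.45
grip_force: 52.2
```

step_arm(
  series=[0.001,0.0005,0.0005,0,0.002,0.001,0.0007,0,0.002,0.001,0.0007,0,0.002,0.001,0.0007,0],
)

```text
time: 12.42
tool_pos: [0.5354, 0.2213, 0.0427]
tcp_rot: [1.93, 2.478, 0.0]
wrist_force: [-0.4, -2.0, -3.8]
width: 0.452
grip_force: 52.4
```

step_arm(
  series=[0,0.0005,0,0,0,0.001,0,0,0,0.001,0,0],
)

```text
time: 12.8
tool_pos: [0.5363, 0.2216, 0.0427]
tcp_rot: [1.931, 2.478, 0.0]
wrist_force: [-1.5, -2.8, -2.5]
width: 0.455
grip_force: 52.4
```

```bash
cat > st.py <<'E'
from h import *
np.set_printoptions(precision=4,suppress=True)
s=monitor.read_state(); M=R.from_rotvec(s["tcp_rot"]).as_matrix()
print(s["tool_pos"],"ang",np.degrees(np.arctan2(M[1,0],M[0,0])),"F tool",M.T@s["wrist_force"],"Mz",s["torque"])
E
python3 st.py
python3 - <<'E'
from h import *
p,q=cam("wrist"); cv2.imwrite("pics/f.png",cv2.resize(q["image"][20:270,180:430],(600,600),interpolation=cv2.INTER_CUBIC)[:,:,::-1])
E
python3 st.py
```

```text
[0.5363 0.2216 0.0427] ang 104.154119961997 F tool [-2.3252 -2.1209  2.4667] Mz [-0.2834 -0.0071  0.0401]
[0.5363 0.2216 0.0427] ang 104.15118057417745 F tool [-1.7368  0.1656  2.7846] Mz [-0.2586  0.0675  0.0669]
```

View pics/f.png

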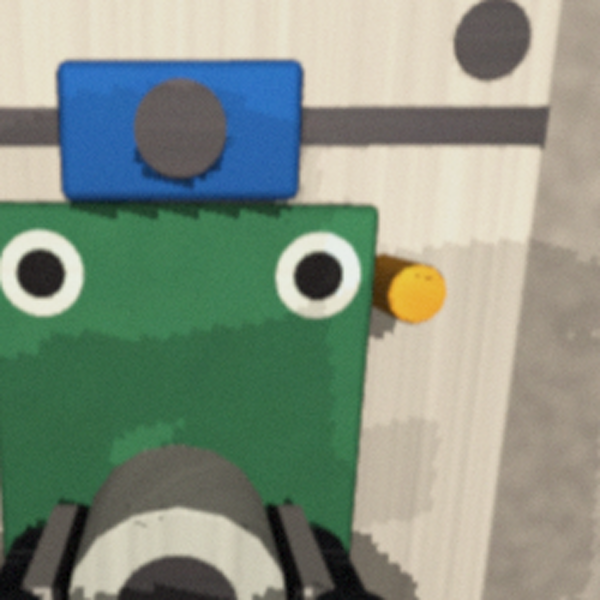

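The crop shows the casting's end almost at the stop's face (row ~200) and its long side close to dowel a (378,275), edges parallel. I'll keep pushing in small steps.

step_arm(
  series=[0,0.0005,0,0,0,0.001,0,0,0,0.001,0,0],
)

```text
time: 13.22
tool_pos: [0.5365, 0.2216, 0.0427]
tcp_rot: [-1.93, -2.478, 0.002]
wrist_force: [-3.4, -3.1, 1.4]
width: 0.449
grip_force: 53.0
```

step_arm(
  series=[0,0.0005,0,0,0,0.001,0,0,0,0.001,0,0],
)

```text
time: 13.6
tool_pos: [0.5367, 0.2217, 0.0428]
tcp_rot: [-1.929, -2.477, 0.004]
wrist_force: [-7.2, -2.9, 4.3]
width: 0.453
grip_force: 53.3
```

```bash
python3 st.py
```

```text
[0.5367 0.2217 0.0428] ang 104.17523364553134 F tool [-1.0543 -7.7488 -4.253 ] Mz [-0.5712  0.8565  0.2328]
```

step_arm(
  series=[0.0005,0,0,-0.002,0.001,0,0,-0.003,0.001,0,0,-0.003],
)

```text
time: 13.98
tool_pos: [0.5368, 0.2218, 0.0427]
tcp_rot: [-1.926, -2.482, 0.005]
wrist_force: [-4.6, -6.4, 3.9]
width: 0.456
grip_force: 53.2
```

```bash
python3 st.py
```

```text
[0.5368 0.2218 0.0427] ang 104.38040333426696 F tool [-5.0461 -6.0184 -3.9012] Mz [-0.9793  0.6539  0.2668]
```

step_arm(
  series=[0,0.0003,0,-0.003,0,0.0003,0,-0.006,0,0.0003,0,-0.006],
)

```text
time: 14.35
tool_pos: [0.5371, 0.222, 0.0428]
tcp_rot: [-1.919, -2.487, 0.005]
wrist_force: [-6.2, -6.4, 3.7]
width: 0.456
grip_force: 53.2
```

```bash
python3 st.py
```

```text
[0.5371 0.222  0.0428] ang 104.70634718270747 F tool [-4.6712 -7.6321 -3.6732] Mz [-0.9819  0.683   0.1914]
```

step_arm(
  series=[0,0.0003,0,-0.004,0,0.0005,0,-0.008,0,0.0005,0,-0.01,0,0.0005,0,-0.01],
)

```text
time: 14.85
tool_pos: [0.5372, 0.222, 0.0428]
tcp_rot: [-1.908, -2.494, 0.006]
wrist_force: [-6.6, -7.7, 5.9]
width: 0.456
grip_force: 53.4
```

```bash
python3 st.py
```

```text
[0.5372 0.222  0.0428] ang 105.15343334699983 F tool [-5.6751 -8.4427 -5.8248] Mz [-1.0562  0.8408 -0.4651]
```

step_arm(
  series=[0,0.0003,-0.0005,0.003,0,0.0006,-0.0007,0.0045,0,0.0006,-0.0007,0.0045],
)

```text
time: 15.22
tool_pos: [0.5371, 0.222, 0.0428]
tcp_rot: [-1.912, -2.49, 0.008]
wrist_force: [-6.5, -7.5, 3.2]
width: 0.456
grip_force: 53.1
```

```bash
python3 st.py
```

```text
[0.5371 0.222  0.0428] ang 104.95565572067649 F tool [-5.6186 -8.1949 -3.1191] Mz [-1.0041  0.8596 -0.0887]
```

step_arm(
  series=[0.0002,0.0006,0,0,0.0003,0.0008,0,0,0.0003,0.0008,0,0],
)

```text
time: 15.6
tool_pos: [0.5372, 0.222, 0.0429]
tcp_rot: [-1.912, -2.49, 0.01]
wrist_force: [-9.6, -8.0, 4.9]
width: 0.454
grip_force: 53.5
```

```bash
python3 st.py
```

```text
[0.5372 0.222  0.0429] ang 104.96374068442604 F tool [ -5.2483 -11.3459  -4.8283] Mz [-1.2651  1.1474 -0.1483]
```

step_arm(
  series=[0.0003,0,0,0.001,0.0003,0,0,0.001,0.0003,0,0,0.001,0.0003,0,0,0.001,0.0003,0,0,0.001,0.0003,0,0,0.001,0.0003,0,0,0.001,0.0003,0,0,0.001],
)

```text
time: 16.6
tool_pos: [0.5372, 0.222, 0.0429]
tcp_rot: [-1.913, -2.489, 0.01]
wrist_force: [-8.2, -9.1, 4.9]
width: 0.456
grip_force: 53.4
```

```bash
python3 st.py
```

```text
[0.5372 0.222  0.0429] ang 104.92124617221631 F tool [ -6.6957 -10.347   -4.8036] Mz [-1.3766  1.148  -0.0535]
```

step_arm(
  series=[0,0,0,0,0,0,0,0,0,0,0,0,0,0,0,0,0,0,0,0],
)

```text
time: 17.23
tool_pos: [0.5372, 0.222, 0.0429]
tcp_rot: [-1.913, -2.489, 0.011]
wrist_force: [-7.3, -9.8, 5.0]
width: 0.455
grip_force: 53.4
```

```bash
python3 st.py
```

```text
[0.5372 0.222  0.0429] ang 104.92266011606313 F tool [-7.5718 -9.6171 -4.9455] Mz [-1.3704  1.1696 -0.0875]
```

Held over 1.5 s with about 5 N on each dowel and 6-7 N on the stop. Ease slightly and release.

step_arm(
  series=[-0.0003,-0.0005,-0.0005,0,-0.0006,-0.001,-0.0008,0],
)

```text
time: 17.48
tool_pos: [0.5372, 0.222, 0.0429]
tcp_rot: [-1.914, -2.489, 0.006]
wrist_force: [-2.8, -4.6, -4.2]
width: 0.45
grip_force: 52.3
```

step_arm(
  series=[0,0,0,0,0,0,0,0,0,0,0,0,0,0,0,0,0,0,0,0,0,0,0,0],
  gripper=1,
)

```text
time: 18.23
tool_pos: [0.5391, 0.2235, 0.0441]
tcp_rot: [-1.914, -2.491, -0.0]
wrist_force: [-0.5, -0.1, -0.1]
width: 0.999
grip_force: 0.0
```

```bash
python3 st.py
```

```text
[0.5391 0.2235 0.0441] ang 104.92742288239289 F tool [ 0.0391 -0.5026  0.1401] Mz [ 0.0151  0.005  -0.0362]
```

Released with no force. Lift off and look.

step_arm(
  series=[0,0,-0.015,0,0,0,-0.05,0,0,0,-0.1,0,0,0,-0.14,0,-0.02,0,-0.15,0,-0.02,0,-0.15,0],
)

```text
time: 18.98
tool_pos: [0.5449, 0.2028, 0.1951]
tcp_rot: [1.915, 2.488, 0.002]
wrist_force: [-0.1, -0.3, -0.3]
width: 1.004
grip_force: 0.0
```

```bash
python3 st.py
python3 - <<'E'
from h import *
p,q=cam("wrist"); print(q["image"].shape); cv2.imwrite("pics/g.png",cv2.resize(q["image"][40:260,160:380],(600,600),interpolation=cv2.INTER_CUBIC)[:,:,::-1])
E
```

```text
[0.5449 0.2028 0.1951] ang 104.83022270861323 F tool [-0.2562 -0.2191  0.2537] Mz [ 0.0284 -0.0302  0.0428]
(384, 512, 3)
```

View pics/g.png

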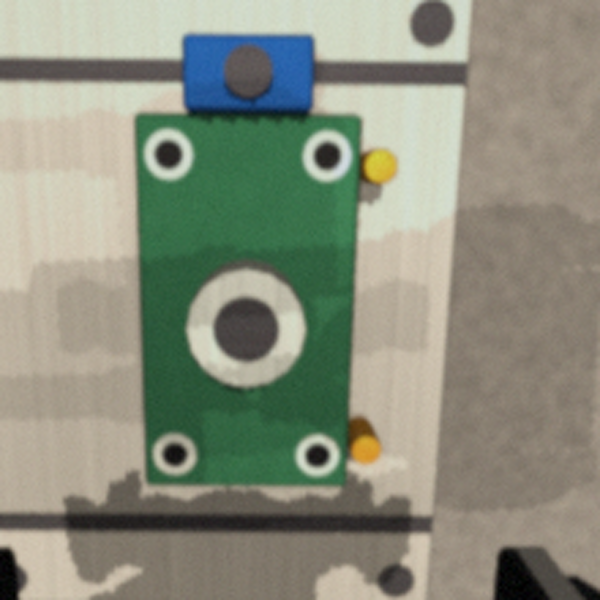

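The picture shows the casting flush with the stop (row ~112) and against both dowels (362,163) and (350,435). The gripper is clear of it.

```bash
python3 -c "
from workcell import job; print(job.finish_job())"
```

```text
the job is handed in; nothing more can be done
None
```

I slid the green casting home against both dowels and the blue end stop, and held it there for over 1.5 s with about 5 N on each dowel and 6–7 N on the stop (estimated from the wrist force). I then let go, saw in the last picture that it was still seated, left the other parts alone, and handed the job in at about 19 s; no verdict came back.

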